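Tray up the brass elbows by size

TASK

Pick out the three brass elbow joints and stand each in the wooden tray of its size, largest in the largest tray, middle in the middle one, smallest in the smallest, working in that order from largest to smallest. Set each one down gently, never dropping it, so that it sits flat on the tray floor, wholly inside the rim, with one leg upright as it stands now. Leave the two straight couplings, the plug gauge and the tin where they are.

Things in the scene. Friction and masses are not known exactly. Their poses are not given: they have to be found in the camera images.
- elbow_large_grip (a point): Largest of three brass hexagonal elbows, 68 mm high, one leg upright, one lying. Point on the upright leg's axis, 54 mm above the underside, a good grip height. z up, x along the lying leg. Upright leg: flats facing +y and -y, 40 mm apart (grip these). Base: 23 mm behind this axis to 48 mm ahead (+x), 46 mm wide, so its centre is 12.5 mm along +x. 0.45 to 0.7 kg.
- elbow_medium_grip (a point): Middle of three brass hexagonal elbows, 56 mm high, one leg upright, one lying. Point on the upright leg's axis, 44 mm above the underside, a good grip height. z up, x along the lying leg. Upright leg: flats facing +y and -y, 32 mm apart (grip these). Base: 18.5 mm behind this axis to 40 mm ahead (+x), 37 mm wide, so its centre is 10.8 mm along +x. 0.27 to 0.41 kg.
- elbow_small_grip (a point): Smallest of three brass hexagonal elbows, 46 mm high, one leg upright, one lying. Point on the upright leg's axis, 36 mm above the underside, a good grip height. z up, x along the lying leg. Upright leg: flats facing +y and -y, 24 mm apart (grip these). Base: 14 mm behind this axis to 34 mm ahead (+x), 28 mm wide, so its centre is 10 mm along +x. 0.14 to 0.21 kg.
- tray_large: The largest of three shallow square pale-wood trays fixed to the bench: 120 mm square outside, 108 mm inside, rim 14 mm above the bench, inner floor 6 mm above the bench. Origin at the centre of its underside on the bench; x and y along its sides, z up.
- tray_medium: The middle of three shallow square pale-wood trays fixed to the bench: 102 mm square outside, 90 mm inside, rim 14 mm above the bench, inner floor 6 mm above the bench. Origin at the centre of its underside on the bench; x and y along its sides, z up.
- tray_small: The smallest of three shallow square pale-wood trays fixed to the bench: 86 mm square outside, 74 mm inside, rim 14 mm above the bench, inner floor 6 mm above the bench. Origin at the centre of its underside on the bench; x and y along its sides, z up.
- coupling_a_mid (a point): A straight brass hexagonal coupling standing on end (no side leg), 34 mm across flats, 52 mm high; point at its centre. A bystander.
- coupling_b_mid (a point): A straight brass hexagonal coupling standing on end (no side leg), 27 mm across flats, 42 mm high; point at its centre. A bystander.
- plug_gauge_mid (a point): Bright steel plug gauge, 114 mm long and 16 mm thick, lying along its x on a grey cast-iron surface block (140 x 100 x 45 mm); point in its hexagonal handle, half-way up. A bystander.
- tin_mid (a point): Round green enamel tin with a lid, 71 mm in diameter, 62 mm high; point on its axis, half-way up. A bystander.
Not all that is in view belongs to the job. What is shaped like the part that bears elbow_medium_grip but black, blue or grey is not meant.

How it is judged:
By the outcome, as a careful person would: the job done as asked, in the order asked, and still so for the second after the job is handed in, with the robot touching nothing.
It also fails if it takes over 90 s, if anything falls off the work surface, if the arm or the gripper's body presses on something with over 40 N, if the wrist force passes 120 N, or if a joint passes its speed limit or range.

ROBOT

A 7-joint arm with a two-finger parallel gripper is mounted at the origin on the work surface. World frame = base frame: x ahead of the robot, y to its left, z up, the work surface at z = 0. Lengths are in m, angles in rad, forces in N, time in s.
With the tool pointing down it reaches from about 0.425 to 0.875 m from the base axis. Payload 8.4 kg.
Tool frame: the origin (TCP) lies on the front face of the gripper's body, between the roots of the fingers; the fingertips stand 73 mm ahead of it and the grasp point (between the pads) lies arm.hold_point_z ahead of it (arm.hold_point_z is the distance from the TCP to the grasp point, in m); z points along the fingers, y is the line along which they close (so a half turn about z gives the same grasp; the last joint's range is limited). The gripper opens to 85 mm and grips with 20 to 120 N. Pads are 22 mm wide; open, the fingers measure 114 mm over their backs; the gripper's body (76 mm by 85 mm) begins 54 mm behind the grasp point. The pads swing forward as they close: fully open they stand 13 mm farther back than shut.
Start: joints at [-1.344, 0.333, 0.04, 1.465, -0.013, 1.343, -0.059], TCP at [0.208, 0.616, 0.304] pointing down, gripper open.
Joint ranges: [-2.58, 2.58], [-0.38, 2.09], [-1.3, 1.39], [0.25, 2.4], [-1.5, 4.64], [0.08, 2.09], [-2.65, 2.65]. Speed limits (rad/s): [2.22, 2.22, 2.79, 2.79, 3.14, 3.14, 3.14].

INTERFACE

Orientations are given as a unit quaternion [x, y, z, w].
In Python, from workcell import get_obs, read_camera, get_calibration, order, finder, arm gives the robot as it stands.
- The arm moves only by the tool step_arm, never from a script. Its argument "rows" is a list that holds one entry, the list of rows, each a list of 5 numbers: the shift along the tool's x, y, z in m, then the turn about the tool's z in degrees, then the gripper command: -1 is shut, 1 is fully open, values between are in proportion. In form: [[[tx, ty, tz, yaw, claw], ...]]. A call has 1 to 20 rows; each row is the pose to reach, as a shift and turn from the pose commanded when the call began, along the tool's axes at that moment; what a row does not reach only later rows make up. A row lasts 1/8 s, in which the tool goes at most 62.5 mm and 10.7 degrees, less where a joint would pass 70% of its speed; a pose out of reach is approached as far as the arm can. A call with a gripper value outside its range is refused whole. The fingers move at their own pace and stop on an object; the grip force is fixed at half the most. Time passes only in rows, so rows that repeat a pose let the fingers close. It gives the time, the measured TCP pose, the force, the opening and the grip force at its end, in the units of the state.
- get_obs(): the state, without advancing time (a new reading comes with each control period).
- read_camera(name): name is "scene" or "side" or "wrist"; returns the picture (420x560x3 uint8, blue, green, red); there is no depth.
- get_calibration(name): a dict with "vertical_fov" (degrees; the focal length in pixels is half the picture's height over the tangent of half this angle, whatever the lens; pixels are square), "cx", "cy" (the principal point, pixels), "R" (3x3) and "t" (3): a world point X has camera coordinates R X + t; the wrist camera has in their place "mount" (4x4, takes a point from camera to tool coordinates, whose origin is the TCP and whose axes are the flange's). Camera axes: x right, y down, z forward; pixel columns grow to the right and rows downward; lengths in m; the calibration is good to about 2 mm. A picture is of the moment at which its call begins: read the wrist's pose just before it. get_calibration takes no time and is no camera call.
- order.job_done(): hands the job in; it is judged then, once.
Trained networks look in the newest picture that a camera, given by its name, has taken for a name from the list of things; names that differ only in an ending like _2 or _b are one class to them, and where a whole thing is asked for, a point or a joint stands for the part that bears it (a point fixed in the world has none). Each returns a list of dicts, best first, with "p" (0 to 1); they miss things now and then, are a little off and sometimes report something else, mostly with a low value. They report only what shows in the picture. A call takes as long as a camera call. They do not tell look-alikes from the thing itself.
- finder.search_frame(camera, label): "pixel" ([column, row] in pixels, amid what is visible of it).
- finder.cut_out(camera, label): "mask" (420x560 bool, what is visible of it) and "pixel" ([column, row] in pixels, amid what is visible of it).
The state is a dict: "time_s": time; "qpos": joint angles; "joint_velocities": joint speeds; "joint_efforts": joint torques, N m; "tcp_pos": TCP position; "eef_rot": TCP orientation; "force": force on the tool from outside, world axes, zero at the start; "torque": the same for the moment, N m; "opening": finger opening in m; "grasp_force": force on a finger pad.
Only numpy, scipy, OpenCV 4.12 (cv2) and the standard library are available. Lean on these libraries where they do the work, as an engineer would, in place of code of your own. Each camera call takes 0.05 s, during which the arm holds its last target. There are 200 camera calls.

## Working session

There is one attempt and no reset: what is moved stays moved. The work goes in short steps, Python scripts to look and compute and a tool call to move; the robot and the scene stay as the last step left them, time stands still between calls to the robot, and variables do not carry over. Pictures are saved under pics/ and viewed, at most 14 in all, crops included, and the job is handed in when it is done.

Besides the shell and the picture viewer there is one more tool, called after ">>>" as name(argument=value, ...) on one line, values as JSON. step_arm: Moves the arm, as the interface text tells. Its arguments: {"type":"object","properties":{"rows":{"type":"array"}},"required":["rows"]}

```bash
mkdir -p pics; ls
python3 - <<'E'
from workcell import *
import cv2,numpy as np
np.set_printoptions(precision=4,suppress=True)
o=get_obs();print(o['time_s'],o['tcp_pos'],o['eef_rot'],o['opening'],arm.hold_point_z)
a=read_camera("scene");b=read_camera("side");c=read_camera("wrist")
for n,i in zip(("scene","side","wrist"),(a,b,c)):
    cv2.imwrite(f"pics/{n}0.png",i);print(n,get_calibration(n))
E
```

```text
pics
0.0 [0.2079 0.6155 0.303 ] [ 0.1622  0.9868 -0.0008 -0.0001] 0.08570716418548735 0.0539
scene {'vertical_fov': 43.72700602317358, 'cx': 276.49103223685387, 'cy': 217.44682825155627, 'R': array([[-0.4266,  0.9044,  0.0096],
       [ 0.7692,  0.3684, -0.5221],
       [-0.4757, -0.2154, -0.8528]]), 't': array([ 0.2451, -0.3387,  1.6616])}
side {'vertical_fov': 54.696350094325396, 'cx': 265.95423302328334, 'cy': 207.90867364717877, 'R': array([[ 0.8246, -0.5654,  0.02  ],
       [-0.4089, -0.6201, -0.6695],
       [ 0.3909,  0.5439, -0.7425]]), 't': array([-0.4249,  0.2255,  0.8786])}
wrist {'vertical_fov': 60.758064639520924, 'cx': 283.79820912011286, 'cy': 210.23690407044566, 'mount': array([[-0.0005, -0.9566, -0.2916,  0.075 ],
       [ 1.    , -0.0007,  0.0005, -0.0004],
       [-0.0007, -0.2916,  0.9566, -0.0694],
       [ 0.    ,  0.    ,  0.    ,  1.    ]])}
```

View pics/scene0.png

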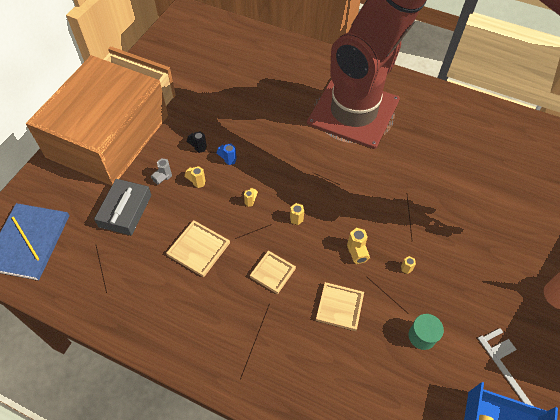

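View pics/side0.png

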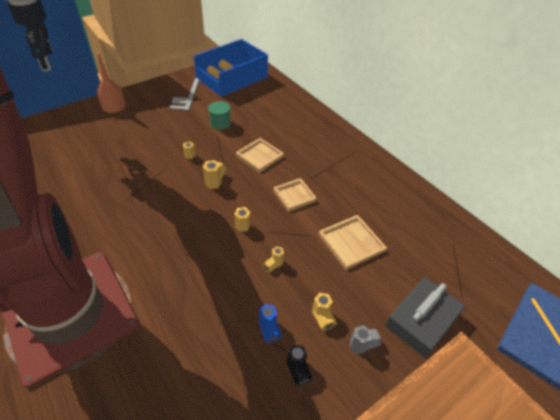

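The scene view shows brass parts at (196,177) elbow, (250,197) small elbow, (297,213) coupling, (358,245) large elbow and (408,265) small coupling. The trays are at (198,248), (272,271) and (340,306), and the look-alikes are black (198,141), blue (228,153) and grey (162,170). The side view shows the same layout from the other side.

```bash
cat > h.py <<'E'
from workcell import *
import cv2,numpy as np
from scipy.spatial.transform import Rotation as Ro
np.set_printoptions(precision=4,suppress=True)
def cam(name,o=None):
    c=get_calibration(name); f=210/np.tan(np.radians(c['vertical_fov']/2))
    K=np.array([[f,0,c['cx']],[0,f,c['cy']],[0,0,1]])
    if 'mount' in c:
        T=np.eye(4);T[:3,:3]=Ro.from_quat(o['eef_rot']).as_matrix();T[:3,3]=o['tcp_pos']
        W=np.linalg.inv(T@c['mount']);return K,W[:3,:3],W[:3,3]
    return K,np.array(c['R']),np.array(c['t'])
def ray(c,p):
    K,R,t=c;d=R.T@np.linalg.inv(K)@[p[0],p[1],1];return -R.T@t,d/np.linalg.norm(d)
def atz(c,p,z):
    o,d=ray(c,p);return o+d*(z-o[2])/d[2]
def proj(c,X):
    K,R,t=c;q=(np.atleast_2d(X)@R.T+t)@K.T;return q[:,:2]/q[:,2:]
def tri(c1,p1,c2,p2):
    a,u=ray(c1,p1);b,v=ray(c2,p2)
    s=np.linalg.lstsq(np.c_[u,-v],b-a,rcond=None)[0];P,Q=a+s[0]*u,b+s[1]*v
    return (P+Q)/2,np.linalg.norm(P-Q)
E
python3 - <<'E'
from h import *
for l in ["elbow_large_grip","elbow_medium_grip","elbow_small_grip","tray_large","tray_medium","tray_small","coupling_a_mid","coupling_b_mid"]:
    r={n:finder.search_frame(n,l)[:4] for n in("scene","side")}
    print(l)
    for n in r:
        for d in r[n]:
            print('  ',n,round(d['p'],2),np.round(d['pixel'],1),atz(cam(n),d['pixel'],0.006 if 'tray' in l else .04))
    if r['scene'] and r['side']:print('  tri',tri(cam('scene'),r['scene'][0]['pixel'],cam('side'),r['side'][0]['pixel']))
a=cv2.imread('pics/scene0.png')[120:330,130:430];cv2.imwrite('pics/scenecrop.png',cv2.resize(a,(800,560),interpolation=cv2.INTER_CUBIC))
E
```

```text
elbow_large_grip
   scene 0.87 [359.2 247.8] [0.4782 0.1916 0.04  ]
   side 0.66 [212.9 174.4] [0.4537 0.1702 0.04  ]
  tri (array([0.4646, 0.1909, 0.0176]), np.float64(0.0020991573454383623))
elbow_medium_grip
   scene 0.84 [191.8 173.7] [ 0.4597 -0.319   0.04  ]
   scene 0.73 [229.3 154.2] [ 0.3522 -0.2564  0.04  ]
   scene 0.66 [198.6 140.4] [ 0.3459 -0.3619  0.04  ]
   scene 0.64 [161.1 173.1] [ 0.4953 -0.398   0.04  ]
   side 0.84 [324.  310.8] [ 0.4431 -0.3186  0.04  ]
   side 0.66 [265. 322.] [ 0.3265 -0.2706  0.04  ]
   side 0.6 [363.8 339.2] [ 0.4692 -0.4107  0.04  ]
   side 0.57 [297.6 364.4] [ 0.3291 -0.3767  0.04  ]
  tri (array([ 0.4508, -0.3194,  0.0303]), np.float64(0.0106867683169994))
elbow_small_grip
   scene 0.52 [405.7 263. ] [0.4682 0.3144 0.04  ]
   scene 0.43 [252.4 196.6] [ 0.4552 -0.13    0.04  ]
   scene 0.42 [357.8 244.4] [0.4703 0.1847 0.04  ]
   side 0.79 [278.4 262. ] [ 0.4351 -0.1659  0.04  ]
  tri (array([ 0.4655,  0.1479, -0.1671]), np.float64(0.4011111015423287))
tray_large
   scene 0.6 [197.7 249.2] [ 0.6483 -0.1967  0.006 ]
   side 0.87 [350.5 242.
[... 320 characters left out ...]
t64(0.001688335491047873))
tray_small
   scene 0.7 [270.7 271.7] [0.6242 0.0067 0.006 ]
   side 0.46 [213.7 172.2] [0.4759 0.21   0.006 ]
   side 0.16 [259.8 156.5] [0.626  0.1945 0.006 ]
  tri (array([0.538 , 0.0789, 0.0438]), np.float64(0.23546022410776724))
coupling_a_mid
   scene 0.69 [293.7 214.4] [ 0.4586 -0.0038  0.04  ]
   side 0.84 [240.7 221.2] [ 0.428 -0.015  0.04 ]
  tri (array([ 0.4409, -0.0045,  0.0182]), np.float64(0.012542666424638443))
coupling_b_mid
   scene 0.69 [408.1 262.5] [0.4642 0.3195 0.04  ]
   side 0.59 [188.4 149.1] [0.447  0.3034 0.04  ]
   side 0.25 [273.9 259.1] [ 0.4311 -0.1537  0.04  ]
  tri (array([0.4545, 0.3207, 0.0242]), np.float64(0.0013291463990484707))
```

View pics/scenecrop.png

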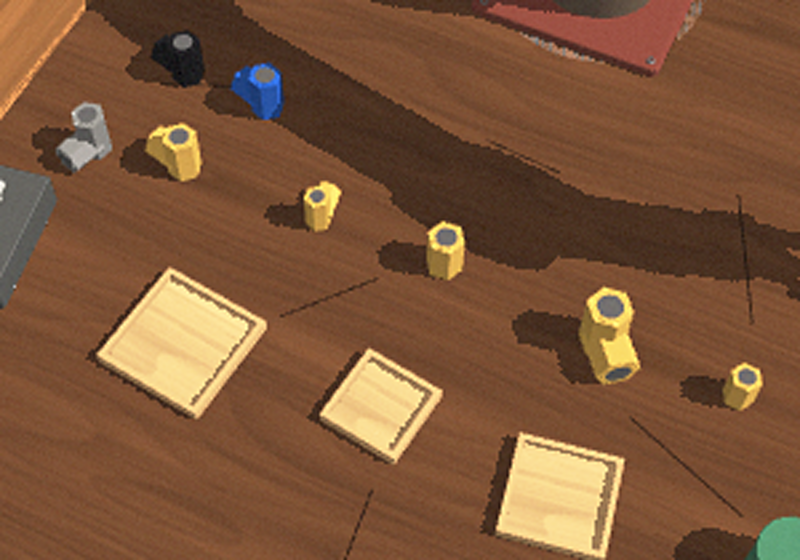

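Candidates:
- **Large elbow:** brass at (358,245), with a side leg and the largest.
- **Medium elbow:** brass at (196,177). The black, blue and grey ones at (198,141), (228,153) and (162,170) are the wrong colour.
- **Small elbow:** (250,197), with a side leg to the right.
- **Not meant:** (297,213) and (408,265) have no side leg, so they are the couplings.

The crop confirms this. The trays rank by size: (198,248) large, (340,306) medium, (272,271) small. I'll go above the large elbow.

>>> step_arm(rows=[[[-0.06,-0.05,0,0,1],[-0.12,-0.1,0.0,0,1],[-0.17,-0.145,0.01,0,1],[-0.22,-0.185,0.02,0,1],[-0.27,-0.23,0.03,0,1],[-0.32,-0.27,0.03,0,1],[-0.36,-0.305,0.03,0,1],[-0.38,-0.32,0.03,0,1],[-0.38,-0.32,0.03,0,1],[-0.38,-0.32,0.03,0,1],[-0.38,-0.32,0.03,0,1],[-0.38,-0.32,0.03,0,1]]])

```text
time_s: 2.45
tcp_pos: [0.4651, 0.1921, 0.2739]
eef_rot: [0.161, 0.987, -0.0, -0.0]
force: [0.4, -1.1, 0.1]
opening: 0.0854
grasp_force: 0.0
```

```bash
cat > look.py <<'E'
import sys
from h import *
# look: label(s); dumps wrist picture, masks -> saved with pose
tag=sys.argv[1]
o=get_obs();im=read_camera("wrist");c=cam("wrist",o)
cv2.imwrite(f'pics/{tag}.png',im)
np.savez(f'{tag}.npz',K=c[0],R=c[1],t=c[2])
print(o['time_s'],o['tcp_pos'],o['eef_rot'],o['force'])
for l in sys.argv[2:]:
    for d in finder.cut_out("wrist",l)[:2]:
        print(l,round(d['p'],2),np.round(d['pixel'],1),atz(c,d['pixel'],.04))
E
python3 look.py w1 elbow_large_grip
```

```text
2.45 [0.4651 0.1921 0.2739] [ 0.1611  0.9869 -0.     -0.0001] [ 0.3679 -1.0941  0.1227]
elbow_large_grip 0.76 [278.9 191.7] [0.4642 0.1876 0.04  ]
elbow_large_grip 0.75 [421.5 133.1] [0.4545 0.3161 0.04  ]
```

View pics/w1.png

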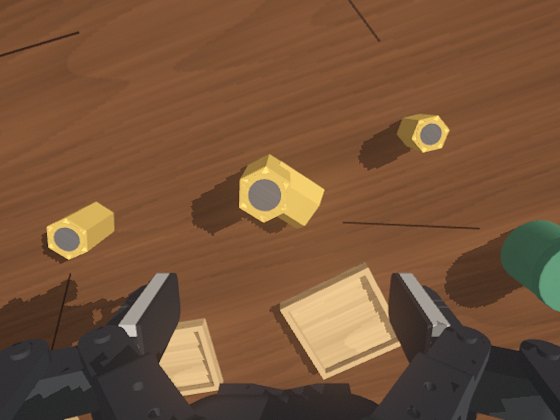

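The wrist view shows the large elbow, with its top hole at (264,195) and the lying leg to the right. A coupling is at (430,133), the other coupling is at (67,239), and trays sit below the fingers. Next I'll fit a silhouette model for pose and measure the trays.

```bash
cat > fit.py <<'E'
from h import *
from scipy.optimize import minimize
S={'l':(40,68,48),'m':(32,56,40),'s':(24,46,34)}
def sil(c,k,p,shape=(420,560),z0=0):
    af,h,L=[v/1000 for v in S[k]];a=np.radians(np.arange(0,360,60));r=af/np.sqrt(3)
    X,Y=r*np.cos(a),r*np.sin(a)
    up=np.r_[np.c_[X,Y,0*X],np.c_[X,Y,0*X+h]]
    ly=np.r_[np.c_[0*X,X,af/2+Y],np.c_[0*X+L,X,af/2+Y]]
    R=Ro.from_euler('z',p[2]).as_matrix();m=np.zeros(shape,np.uint8)
    for V in(up,ly):
        q=proj(c,V@R.T+[p[0],p[1],z0])
        cv2.fillConvexPoly(m,cv2.convexHull(np.round(q*16).astype(np.int32)),1,shift=4)
    return m
def brass(im,seed,win):
    hsv=cv2.cvtColor(im,cv2.COLOR_BGR2HSV);m=cv2.inRange(hsv,(18,110,90),(34,255,255))
    n,l,st,ce=cv2.connectedComponentsWithStats(m)
    d=[np.hypot(*(ce[i]-seed)) if st[i,4]>60 else 1e9 for i in range(n)];d[0]=1e9
    i=int(np.argmin(d));cs,_=cv2.findContours((l==i).astype(np.uint8),cv2.RETR_EXTERNAL,cv2.CHAIN_APPROX_NONE)
    o=np.zeros_like(m);cv2.drawContours(o,cs,-1,1,-1);return o,st[i]
def fit(c,k,mask,xy,z0=0):
    best=None
    def cost(p):
        s=sil(c,k,(p[0]/100,p[1]/100,p[2]),mask.shape,z0);return 1-(s&mask).sum()/max(1,(s|mask).sum())
    for y in np.radians(np.arange(0,360,30)):
        r=minimize(cost,[xy[0]*100,xy[1]*100,y],method='Nelder-Mead',options=dict(initial_simplex=np.array([xy[0]*100,xy[1]*100,y])+[[0,0,0],[1.5,0,0],[0,1.5,0],[0,0,.4]],xatol=1e-3,fatol=1e-5))
        if best is None or r.fun<best.fun:best=r
    p=best.x;return p[0]/100,p[1]/100,np.degrees(p[2]),1-best.fun
E
python3 - <<'E'
from fit import *
d=np.load('w1.npz');cw=(d['K'],d['R'],d['t']);im=cv2.imread('pics/w1.png')
m,st=brass(im,(275,192),0);print(st);print('L wrist',fit(cw,'l',m,(.465,.19)))
for n in('scene','side'):
    I=cv2.imread(f'pics/{n}0.png')
    for k,s,xy in(('l',(358,245) if n=='scene' else(213,174),(.465,.19)),('m',(196,177) if n=='scene' else(324,311),(.45,-.32)),('s',(250,197) if n=='scene' else(276,259),(.44,-.14))):
        m,st=brass(I,s,0);print(n,k,st,fit(cam(n),k,m,xy))
# height check of top hole: wrist + scene
print('hole L',tri(cw,(264.5,195),cam('scene'),(359,234.5)))
# trays
I={n:cv2.imread(f'pics/{n}0.png') for n in('scene','side')}
for n,ss in(('scene',((198,248),(340,306),(272,271))),('side',((352,242),(260,155),(295,195)))):
    h=cv2.cvtColor(I[n],cv2.COLOR_BGR2HSV);m=cv2.inRange(h,(10,30,120),(30,140,255))
    m=cv2.morphologyEx(m,cv2.MORPH_CLOSE,np.ones((5,5)));k,l,st,ce=cv2.connectedComponentsWithStats(m)
    for s in ss:
        i=l[s[1],s[0]]
        cs,_=cv2.findContours((l==i).astype(np.uint8),cv2.RETR_EXTERNAL,cv2.CHAIN_APPROX_NONE)
        P=np.array([atz(cam(n),p[0],.014)[:2] for p in max(cs,key=cv2.contourArea)],np.float32)
        (x,y),(w,hh),a=cv2.minAreaRect(P);print(n,'tray',st[i],ce[i].round(1),round(x,4),round(y,4),round(w,3),round(hh,3),round(a,1))
E
```

```text
[ 239  154   86   74 3390]
L wrist (np.float64(0.45625969543423445), np.float64(0.17835729306812304), np.float64(38.60778856233528), np.float64(0.9857509927587013))
scene l [347 228  23  36 474] (np.float64(0.45947956098180043), np.float64(0.17859686471851982), np.float64(37.43637997587038), np.float64(0.8600953895071543))
scene m [184 167  21  21 269] (np.float64(0.45527773074579897), np.float64(-0.3050591740673279), np.float64(250.69892944211352), np.float64(0.9044776119402985))
scene s [244 188  14  19 161] (np.float64(0.45409666182015485), np.float64(-0.14165462443627194), np.float64(194.80559954559857), np.float64(0.898989898989899))
side l [203 160  23  29 452] (np.float64(0.4553890956351263), np.float64(0.1782079508202565), np.float64(41.913414282171104), np.float64(0.9495145631067962))
side m [312 293  25  37 530] (np.float64(0.45068256469947765), np.float64(-0.30316929265703435), np.float64(254.20520870020445), np.float64(0.9085271317829458))
side s [264 246  20  26 279] (np.float64(0.44991247083547997), np.float64(-0.1415702406207801), np.float64(190.86006625056726), np.float64(0.8945783132530121))
hole L (array([0.4569, 0.1787, 0.0666]), np.float64(0.0006294925267523809))
scene tray [ 161  220   73   58 2164] [198.  248.2] 0.6459 -0.1965 0.149 0.149 83.9
scene tray [ 316  282   51   55 1733] [340.4 306.2] 0.6345 0.2053 0.128 0.114 5.2
scene tray [ 248  250   48   44 1173] [272.1 271.9] 0.6271 0.0097 0.105 0.098 81.5
side tray [ 317  214   71   56 2202] [351.3 240.6] 0.6365 -0.1976 0.13 0.135 83.4
side tray [235 137  49  35 957] [258.8 153.5] 0.627 0.2024 0.119 0.115 10.8
side tray [273 177  44  34 920] [293.8 193.3] 0.6151 0.0107 0.099 0.1 83.3
```

```bash
cat > go.py <<'E'
import sys
from h import *
def wrap(a,m): return (a+m/2)%m-m/2
def rel(x,y,z,ty=None,half=True):
    """tool shift+yaw to put TCP at x,y,z with tool-y heading ty (deg)"""
    o=get_obs();R=Ro.from_quat(o['eef_rot']).as_matrix();d=R.T@(np.array([x,y,z])-o['tcp_pos'])
    h=np.degrees(np.arctan2(R[1,1],R[0,1]));w=0 if ty is None else -wrap(ty-h,180 if half else 360)
    print('t',d.round(4),'yaw',round(w,1),'heading',round(h,1),'q7',o['qpos'][6].round(3),'T',o['time_s'],'tcp',np.array(o['tcp_pos']))
a=[float(v) for v in sys.argv[1:]]
rel(*a)
E
python3 go.py .4565 .1785 .108 128.6
```

```text
t [ 0.0041 -0.0153  0.1659] yaw -57.2 heading 71.4 q7 0.787 T 2.55 tcp [0.4653 0.1917 0.2739]
```

>>> step_arm(rows=[[[0.002,-0.008,0.01,-10,1],[0.004,-0.015,0.03,-20,1],[0.004,-0.015,0.05,-30,1],[0.004,-0.015,0.07,-40,1],[0.004,-0.015,0.08,-50,1],[0.004,-0.015,0.085,-57,1],[0.004,-0.015,0.085,-57,1],[0.004,-0.015,0.085,-57,1],[0.004,-0.015,0.085,-57,1]]])

```text
time_s: 3.68
tcp_pos: [0.4572, 0.1782, 0.1892]
eef_rot: [-0.328, 0.945, 0.0, 0.0]
force: [-0.1, 0.1, 0.3]
opening: 0.0852
grasp_force: 0.0
```

```bash
python3 look.py w2
python3 - <<'E'
from fit import *
d=np.load('w2.npz');c=(d['K'],d['R'],d['t']);im=cv2.imread('pics/w2.png')
s=proj(c,[.46,.182,.05])[0];m,st=brass(im,s,0);print(s,st,fit(c,'l',m,(.456,.178)))
E
python3 go.py .4565 .1785 .108 128.6
```

```text
3.675 [0.4572 0.1782 0.1892] [-0.3276  0.9448  0.0001  0.0003] [-0.1419  0.0787  0.2612]
[285.3192 234.5576] [ 249  175   72  114 5135] (np.float64(0.45666146173352395), np.float64(0.1784586645544983), np.float64(398.2572794877314), np.float64(0.9869444036966407))
t [0.0003 0.0007 0.0812] yaw -0.3 heading 128.3 q7 1.817 T 3.725 tcp [0.4572 0.1782 0.1892]
```

View pics/w2.png

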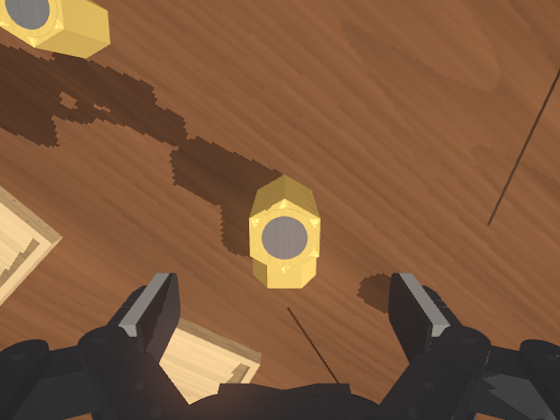

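The elbow sits centred between the fingers, with its hole at (285,238) and the flats facing the pads. The refit agrees at 0.987 overlap. I'll descend and grip.

>>> step_arm(rows=[[[0,0.0005,0.03,0,1],[0,0.0005,0.06,0,1],[0,0.0005,0.075,0,1],[0,0.0005,0.081,0,1],[0,0.0005,0.081,0,1],[0,0.0005,0.081,0,0],[0,0.0005,0.081,0,-0.5],[0,0.0005,0.081,0,-1],[0,0.0005,0.081,0,-1],[0,0.0005,0.081,0,-1],[0,0.0005,0.081,0,-1],[0,0.0005,0.081,0,-1]]])

```text
time_s: 5.22
tcp_pos: [0.4571, 0.1785, 0.1086]
eef_rot: [-0.328, 0.945, 0.0, 0.0]
force: [-0.5, -2.3, 5.4]
opening: 0.0394
grasp_force: 60.7
```

Gripped at 39.4 mm and 60 N. I'll lift it and meanwhile fit the trays properly as slabs of known size.

>>> step_arm(rows=[[[0,0,-0.01,0,-1],[0,0,-0.03,0,-1],[0,0,-0.06,0,-1],[0,0,-0.09,0,-1],[0,0,-0.11,0,-1],[0,0,-0.12,0,-1],[0,0,-0.12,0,-1]]])

```text
time_s: 6.1
tcp_pos: [0.4566, 0.1784, 0.228]
eef_rot: [-0.328, 0.945, 0.0, 0.0]
force: [0.5, 0.2, -6.6]
opening: 0.039
grasp_force: 61.8
```

```bash
cat > tray.py <<'E'
from h import *
from scipy.optimize import minimize
def traymask(im,seed):
    h=cv2.cvtColor(im,cv2.COLOR_BGR2HSV);m=cv2.inRange(h,(10,30,150),(30,150,255))
    m=cv2.morphologyEx(m,cv2.MORPH_CLOSE,np.ones((5,5)));m=cv2.morphologyEx(m,cv2.MORPH_OPEN,np.ones((5,5)))
    l=cv2.connectedComponents(m)[1];o=(l==l[int(seed[1]),int(seed[0])]).astype(np.uint8)
    cs,_=cv2.findContours(o,cv2.RETR_EXTERNAL,cv2.CHAIN_APPROX_NONE);cv2.drawContours(o,cs,-1,1,-1);return o
def fitray(c,w,mask,xy,roi=None):
    b=np.array([[-1,-1],[1,-1],[1,1],[-1,1]])*w/2
    def sil(p):
        R=Ro.from_euler('z',p[2]).as_matrix()[:2,:2];V=b@R.T+np.array(p[:2])/100
        q=proj(c,np.r_[np.c_[V,np.zeros(4)],np.c_[V,np.full(4,.014)]]);m=np.zeros_like(mask)
        cv2.fillConvexPoly(m,cv2.convexHull(np.round(q*16).astype(np.int32)),1,shift=4);return m
    def cost(p):
        s=sil(p);u=s|mask;i=s&mask
        if roi is not None:u=u&roi;i=i&roi
        return 1-i.sum()/max(1,u.sum())
    best=None
    for a in(-.6,-.2,.2,.6):
        x=np.array([xy[0]*100,xy[1]*100,a])
        r=minimize(cost,x,method='Nelder-Mead',options=dict(initial_simplex=x+[[0,0,0],[1.5,0,0],[0,1.5,0],[0,0,.3]],xatol=1e-3,fatol=1e-5))
        if best is None or r.fun<best.fun:best=r
    p=best.x;return np.array([p[0]/100,p[1]/100,np.degrees(p[2]),1-best.fun])
E
python3 - <<'E'
from tray import *
for n,ss in(('scene',((198,248),(340,306),(272,271))),('side',((352,242),(260,155),(295,195)))):
    I=cv2.imread(f'pics/{n}0.png')
    for s,w,xy in zip(ss,(.12,.102,.086),((.64,-.197),(.633,.203),(.62,.008))):
        m=traymask(I,s);print(n,w,m.sum(),fitray(cam(n),w,m,xy))
E
python3 go.py .63 -.195 .2286 90
```

```text
scene 0.12 1932 [ 0.6402 -0.1974 83.6509  0.9564]
scene 0.102 1618 [ 0.6317  0.2029 10.9937  0.938 ]
scene 0.086 1060 [  0.619    0.0111 -10.2636   0.9264]
side 0.12 2009 [ 0.6428 -0.1927 -6.5953  0.9539]
side 0.102 819 [0.6345 0.2099 8.7348 0.8816]
side 0.086 800 [ 0.6204  0.0184 -8.2162  0.9091]
t [ 0.0956 -0.4004 -0.0006] yaw 38.3 heading 128.3 q7 1.8 T 6.1 tcp [0.4566 0.1784 0.228 ]
```

```bash
python3 go.py .6286 -.1946 .228 83.5
```

```text
t [ 0.0964 -0.3992 -0.    ] yaw 44.8 heading 128.3 q7 1.8 T 6.1 tcp [0.4566 0.1784 0.228 ]
```

>>> step_arm(rows=[[[0.005,-0.02,0,2,-1],[0.012,-0.055,0,7,-1],[0.024,-0.1,0,13,-1],[0.036,-0.15,0,19,-1],[0.048,-0.2,0,25,-1],[0.06,-0.25,0,30,-1],[0.072,-0.3,0,35,-1],[0.084,-0.345,0,40,-1],[0.092,-0.38,0,43,-1],[0.096,-0.395,0,45,-1],[0.0964,-0.399,0,45,-1],[0.0964,-0.399,0,45,-1],[0.0964,-0.399,0,45,-1]]])

```text
time_s: 7.72
tcp_pos: [0.6286, -0.1929, 0.2279]
eef_rot: [0.057, 0.998, 0.0, -0.0]
force: [0.1, 0.8, -8.1]
opening: 0.039
grasp_force: 62.1
```

```bash
python3 look.py w3 tray_large;python3 go.py .6286 -.1946 .1146 83.5
```

```text
7.725 [ 0.6286 -0.1929  0.2279] [ 0.0571  0.9984  0.0005 -0.0001] [ 0.1262  0.7714 -8.0965]
tray_large 0.78 [274.5 186.3] [ 0.6129 -0.1979  0.04  ]
t [-0.0002 -0.0015  0.1134] yaw -0.1 heading 83.4 q7 1.915 T 7.825 tcp [ 0.6286 -0.1932  0.2281]
```

View pics/w3.png

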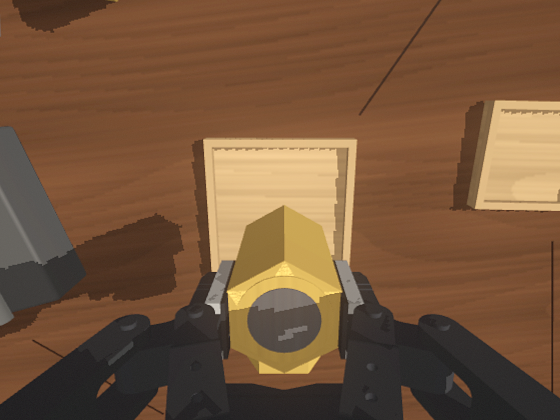

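The large tray lies squarely below the held elbow. Its near rim corners are at (204,139) and (357,139). I'll check its centre and rim height.

Run:
```python
from tray import *
d=np.load('w3.npz');c=(d['K'],d['R'],d['t'])
a,b=atz(c,(204,139),.014),atz(c,(357.5,139),.014);u=(b-a)/np.linalg.norm(b-a);n=np.array([-u[1],u[0],0]);n*=np.sign(n[0])
print(a,b,np.linalg.norm(b-a),(a+b)/2+.06*n,np.degrees(np.arctan2(n[1],n[0])))
print(proj(cam('scene'),np.array([a,b])))
I=cv2.imread('pics/scene0.png');m=traymask(I,(198,248));cs,_=cv2.findContours(m,0,1)
q=cv2.approxPolyDP(max(cs,key=cv2.contourArea),6,True)[:,0];print(q.tolist())
for p in((204,139),(357.5,139)):
    g=proj(cam('scene'),atz(c,p,.014))[0];k=q[np.argmin(np.hypot(*(q-g).T))];print(k,tri(c,p,cam('scene'),k))
```

```text
[ 0.575  -0.2492  0.014 ] [ 0.5887 -0.1303  0.014 ] 0.11965743291025036 [ 0.6415 -0.1966  0.014 ] -6.5862797437091665
[[193.9768 219.0932]
 [230.1411 239.4803]]
[[192, 221], [168, 254], [206, 274], [228, 239]]
[192 221] (array([ 0.5766, -0.2539,  0.0021]), np.float64(0.004110849793896281))
[228 239] (array([ 0.5899, -0.133 ,  0.0179]), np.float64(0.0051437011188092754))
```

>>> step_arm(rows=[[[-0.0005,-0.002,0.03,0,-1],[-0.0005,-0.002,0.06,0,-1],[-0.0005,-0.002,0.085,0,-1],[-0.0005,-0.002,0.1,0,-1],[-0.0005,-0.002,0.106,0,-1],[-0.0005,-0.002,0.109,0,-1],[-0.0005,-0.002,0.111,0,-1],[-0.0005,-0.002,0.112,0,-1],[-0.0005,-0.002,0.112,0,-1]]])

```text
time_s: 8.95
tcp_pos: [0.6289, -0.1965, 0.1162]
eef_rot: [0.058, 0.998, -0.0, 0.0]
force: [-0.4, 0.1, -6.3]
opening: 0.0393
grasp_force: 62.1
```

```bash
python3 go.py .6291 -.1952 .1145 83.5
```

```text
t [-0.      0.0013  0.0017] yaw -0.2 heading 83.3 q7 1.972 T 8.95 tcp [ 0.6289 -0.1965  0.1162]
```

>>> step_arm(rows=[[[0,0,0.0005,0,-1],[0,0,0.001,0,-1],[0,0,0.0015,0,-1],[0,0,0.002,0,-1],[0,0,0.002,0,-1]]])

```text
time_s: 9.57
tcp_pos: [0.6288, -0.1965, 0.1147]
eef_rot: [0.058, 0.998, 0.0, 0.0]
force: [-5.4, 2.5, 4.8]
opening: 0.0393
grasp_force: 63.7
```

Contact: the force swung from −6 to +5 N. I'll release and retreat upward.

>>> step_arm(rows=[[[0,0,0,0,-0.4],[0,0,0,0,0],[0,0,0,0,0.5],[0,0,0,0,1],[0,0,0,0,1],[0,0,0,0,1],[0,0,-0.02,0,1],[0,0,-0.05,0,1],[0,0,-0.09,0,1],[0,0,-0.12,0,1],[0,0,-0.14,0,1],[0,0,-0.14,0,1],[0,0,-0.14,0,1]]])

```text
time_s: 11.2
tcp_pos: [0.6284, -0.1961, 0.253]
eef_rot: [0.058, 0.998, 0.0, -0.001]
force: [0.9, -0.2, -0.3]
opening: 0.0853
grasp_force: 0.0
```

```bash
python3 look.py w4
python3 - <<'E'
from fit import *
d=np.load('w4.npz');c=(d['K'],d['R'],d['t']);im=cv2.imread('pics/w4.png')
s=proj(c,[.6415,-.1966,.03])[0];m,st=brass(im,s,0);print(s,st,fit(c,'l',m,(.629,-.196),.006))
E
python3 go.py .456 -.304 .2546 342.5
```

```text
11.2 [ 0.6284 -0.1961  0.253 ] [ 0.0581  0.9983  0.0001 -0.0007] [ 0.8898 -0.1613 -0.3038]
[285.0829 209.3567] [ 255  163   57   92 3450] (np.float64(0.6279899725373199), np.float64(-0.19665565519971537), np.float64(353.19546163799674), np.float64(0.989957598750279))
t [ 0.1587 -0.1272 -0.0017] yaw -79.2 heading 83.3 q7 1.909 T 11.25 tcp [ 0.6284 -0.196   0.2526]
```

View pics/w4.png

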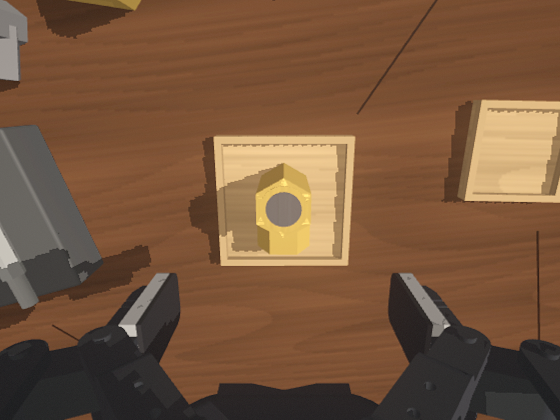

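The large elbow stands upright and centred in its tray, with the hole at (284,209) and the rim at (216..353, 137..265). Next is the medium brass elbow. I'll turn +101° because the other way would exceed joint 7's range.

>>> step_arm(rows=[[[0.02,-0.016,0,10,1],[0.05,-0.04,0,20,1],[0.08,-0.064,0,30,1],[0.11,-0.09,0.005,40,1],[0.135,-0.11,0.01,50,1],[0.15,-0.12,0.01,60,1],[0.159,-0.127,0.01,70,1],[0.159,-0.127,0.01,80,1],[0.159,-0.127,0.01,90,1],[0.159,-0.127,0.01,100,1],[0.159,-0.127,0.01,101,1],[0.159,-0.127,0.01,101,1],[0.159,-0.127,0.01,101,1]]])

```text
time_s: 12.88
tcp_pos: [0.4561, -0.304, 0.2438]
eef_rot: [0.807, 0.591, -0.0, -0.0]
force: [0.8, -1.2, -0.6]
opening: 0.0852
grasp_force: 0.0
```

```bash
python3 look.py w5
python3 - <<'E'
from fit import *
d=np.load('w5.npz');c=(d['K'],d['R'],d['t']);im=cv2.imread('pics/w5.png')
s=proj(c,[.453,-.31,.03])[0];m,st=brass(im,s,0);print(s,st,fit(c,'m',m,(.453,-.304)))
M=cv2.inRange(im,(60,60,60),(170,170,170))
E
python3 go.py .453 -.304 .098 -18
```

```text
12.875 [ 0.4561 -0.304   0.2438] [ 0.8067  0.591  -0.0001 -0.0001] [ 0.8436 -1.2228 -0.642 ]
[283.3333 203.7256] [ 257  168   47   76 2296] (np.float64(0.45228577462038544), np.float64(-0.30325048000499566), np.float64(255.13461668282713), np.float64(0.9823489477257298))
t [-0.0008 -0.003   0.1459] yaw 0.4 heading -17.6 q7 0.481 T 12.925 tcp [ 0.4561 -0.3041  0.2439]
```

View pics/w5.png

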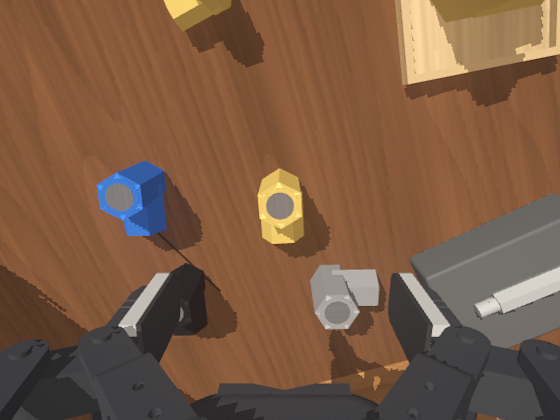

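In this view the medium elbow is at (280,206), with its lying leg towards the bottom. The blue look-alike is at (122,197), the grey one at (340,300) and the black one behind the left finger, and the fingers' corridor is clear of all three.

```bash
python3 - <<'E'
from h import *
d=np.load('w5.npz');c=(d['K'],d['R'],d['t'])
print(tri(c,(280,206),cam('scene'),(130+179/2.667,120+136/2.667)))
E
python3 go.py .4524 -.3034 .098 -15
```

```text
(array([ 0.4519, -0.3049,  0.0516]), np.float64(0.0004362313976833115))
t [-0.0005 -0.0037  0.1459] yaw -2.6 heading -17.6 q7 0.481 T 12.925 tcp [ 0.4561 -0.3041  0.2439]
```

Top height 52 mm against 56 nominal, which is consistent. I'll descend and grip.

>>> step_arm(rows=[[[-0.0005,-0.0037,0.02,-2.6,1],[-0.0005,-0.0037,0.06,-2.6,1],[-0.0005,-0.0037,0.1,-2.6,1],[-0.0005,-0.0037,0.125,-2.6,1],[-0.0005,-0.0037,0.14,-2.6,1],[-0.0005,-0.0037,0.1455,-2.6,1],[-0.0005,-0.0037,0.1455,-2.6,1],[-0.0005,-0.0037,0.1455,-2.6,0],[-0.0005,-0.0037,0.1455,-2.6,-0.5],[-0.0005,-0.0037,0.1455,-2.6,-1],[-0.0005,-0.0037,0.1455,-2.6,-1],[-0.0005,-0.0037,0.1455,-2.6,-1],[-0.0005,-0.0037,0.1455,-2.6,-1],[-0.0005,-0.0037,0.1455,-2.6,-1]]])

```text
time_s: 14.68
tcp_pos: [0.4528, -0.3035, 0.0989]
eef_rot: [0.794, 0.608, 0.0, 0.0]
force: [-0.2, 0.4, 6.5]
opening: 0.0311
grasp_force: 59.5
```

```bash
python3 go.py .633 .205 .228 10
```

```text
t [ 0.5379  0.042  -0.1289] yaw -25.1 heading -15.1 q7 0.679 T 14.675 tcp [ 0.4528 -0.3035  0.0989]
```

>>> step_arm(rows=[[[0,0,-0.01,0,-1],[0,0,-0.03,0,-1],[0,0,-0.06,0,-1],[0,0,-0.09,0,-1],[0,0,-0.11,0,-1],[0,0,-0.125,0,-1],[0,0,-0.13,0,-1]]])

```text
time_s: 15.55
tcp_pos: [0.4526, -0.3034, 0.2291]
eef_rot: [0.794, 0.608, 0.0, 0.0]
force: [-0.2, 0.9, -3.6]
opening: 0.0314
grasp_force: 60.1
```

```bash
python3 go.py .631 .2157 .228 10
```

```text
t [0.5476 0.0374 0.0013] yaw -25.1 heading -15.1 q7 0.533 T 15.55 tcp [ 0.4526 -0.3034  0.2291]
```

>>> step_arm(rows=[[[0.02,0.002,0,-1,-1],[0.055,0.004,0,-3,-1],[0.1,0.007,0,-5,-1],[0.15,0.01,0,-7,-1],[0.2,0.014,0,-9,-1],[0.25,0.017,0,-11,-1],[0.3,0.02,0,-14,-1],[0.35,0.024,0,-16,-1],[0.4,0.027,0,-18,-1],[0.45,0.031,0,-21,-1],[0.495,0.034,0,-23,-1],[0.53,0.036,0,-24,-1],[0.544,0.037,0,-25,-1],[0.5476,0.0374,0,-25,-1],[0.5476,0.0374,0,-25,-1],[0.5476,0.0374,0,-25,-1]]])

```text
time_s: 17.55
tcp_pos: [0.6309, 0.214, 0.2286]
eef_rot: [0.644, 0.765, -0.0, 0.0]
force: [1.3, -0.7, -3.7]
opening: 0.0307
grasp_force: 60.1
```

```bash
python3 look.py w6;python3 go.py .631 .2157 .105 10
```

```text
17.55 [0.6309 0.214  0.2286] [ 0.6441  0.765  -0.0001  0.0001] [ 1.3319 -0.6728 -3.7016]
t [0.0014 0.0003 0.1236] yaw -0.2 heading 9.8 q7 0.084 T 17.6 tcp [0.6309 0.2143 0.2286]
```

View pics/w6.png

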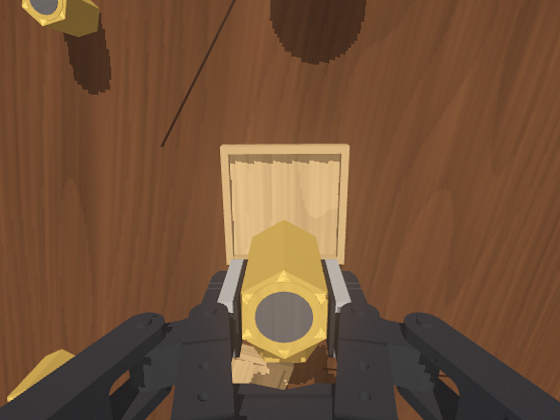

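The medium tray lies below, with near rim corners at (220,145) and (349,145), roughly aligned.

Run:
```python
from h import *
d=np.load('w6.npz');c=(d['K'],d['R'],d['t'])
a,b=atz(c,(220,145),.014),atz(c,(349.5,145),.014);u=(b-a)/np.linalg.norm(b-a);n=np.array([u[1],-u[0],0]);n*=-np.sign(n[1])
C=(a+b)/2+.051*n;print(np.linalg.norm(b-a),C,np.degrees(np.arctan2(n[1],n[0])),'grip',C-.0108*n)
q=((a+b)/2);print(proj(cam('scene'),q))
```

```text
0.1016966327619005 [0.6326 0.2046 0.014 ] -80.21835007370018 grip [0.6308 0.2152 0.014 ]
[[360.9642 309.3026]]
```

>>> step_arm(rows=[[[0.001,0,0.03,0,-1],[0.001,0,0.06,0,-1],[0.001,0,0.09,0,-1],[0.001,0,0.108,0,-1],[0.001,0,0.116,0,-1],[0.001,0,0.12,0,-1],[0.001,0,0.121,0,-1],[0.001,0,0.122,0,-1],[0.001,0,0.122,0,-1]]])

```text
time_s: 18.73
tcp_pos: [0.6309, 0.2167, 0.1068]
eef_rot: [0.643, 0.766, 0.0, 0.0]
force: [0.1, -0.6, -4.0]
opening: 0.0308
grasp_force: 60.2
```

>>> step_arm(rows=[[[0,0,0.0005,0,-1],[0,0,0.001,0,-1],[0,0,0.0015,0,-1],[0,0,0.002,0,-1],[0,0,0.002,0,-1]]])

```text
time_s: 19.35
tcp_pos: [0.6308, 0.2166, 0.105]
eef_rot: [0.643, 0.766, 0.0, -0.0]
force: [-3.9, -0.7, 5.5]
opening: 0.0312
grasp_force: 61.4
```

Contact. I'll release and retreat.

>>> step_arm(rows=[[[0,0,0,0,-0.4],[0,0,0,0,0],[0,0,0,0,0.5],[0,0,0,0,1],[0,0,0,0,1],[0,0,0,0,1],[0,0,-0.02,0,1],[0,0,-0.05,0,1],[0,0,-0.09,0,1],[0,0,-0.12,0,1],[0,0,-0.14,0,1],[0,0,-0.14,0,1],[0,0,-0.14,0,1]]])

```text
time_s: 20.98
tcp_pos: [0.6303, 0.2167, 0.2435]
eef_rot: [0.643, 0.766, -0.001, -0.0]
force: [-0.8, 0.7, 0.2]
opening: 0.0852
grasp_force: 0.0
```

```bash
python3 look.py w7
python3 - <<'E'
from fit import *
d=np.load('w7.npz');c=(d['K'],d['R'],d['t']);im=cv2.imread('pics/w7.png')
s=proj(c,[.6326,.2046,.03])[0];m,st=brass(im,s,0);print(s,st,fit(c,'m',m,(.631,.216),.006))
E
python3 go.py .4525 -.1416 .2446 102.5
```

```text
20.975 [0.6303 0.2167 0.2435] [ 0.6432  0.7657 -0.0006 -0.0004] [-0.8042  0.6908  0.1986]
[285.2414 210.7747] [ 263  169   45   78 2412] (np.float64(0.6302395350076792), np.float64(0.21678820032623364), np.float64(280.2116967876549), np.float64(0.9888925187847108))
t [-0.3222 -0.2369 -0.0009] yaw 87.4 heading 9.9 q7 0.076 T 21.025 tcp [0.6302 0.2166 0.2431]
```

View pics/w7.png

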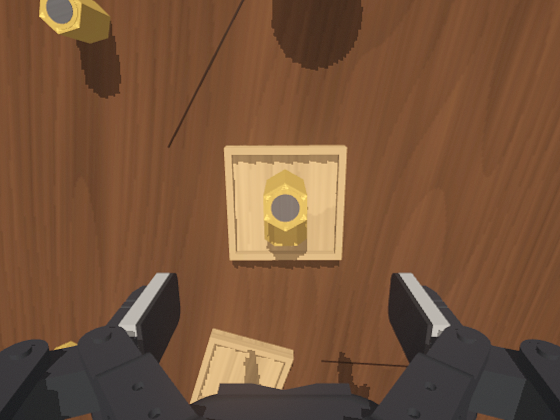

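The medium elbow is upright and centred in its tray, with the hole at (285,208) and the rim at (225..346, 147..261). I'll go above the small elbow.

>>> step_arm(rows=[[[-0.02,-0.015,0,6,1],[-0.055,-0.04,0,13,1],[-0.095,-0.07,0,20,1],[-0.135,-0.1,0,28,1],[-0.175,-0.13,0,36,1],[-0.215,-0.16,0,46,1],[-0.25,-0.185,0,56,1],[-0.285,-0.21,0,66,1],[-0.31,-0.228,0,76,1],[-0.322,-0.237,0.01,84,1],[-0.322,-0.237,0.02,87,1],[-0.322,-0.237,0.02,87,1],[-0.322,-0.237,0.02,87,1],[-0.322,-0.237,0.02,87,1]]])

```text
time_s: 22.78
tcp_pos: [0.453, -0.1413, 0.2247]
eef_rot: [0.994, 0.113, 0.0, 0.0]
force: [-0.5, 0.3, 0.0]
opening: 0.0852
grasp_force: 0.0
```

```bash
python3 look.py w8
python3 - <<'E'
from fit import *
d=np.load('w8.npz');c=(d['K'],d['R'],d['t']);im=cv2.imread('pics/w8.png')
s=proj(c,[.442,-.144,.025])[0];m,st=brass(im,s,0);print(s,st,fit(c,'s',m,(.4525,-.1416)))
E
python3 go.py .4525 -.1416 .09 -77
```

```text
22.775 [ 0.453  -0.1413  0.2247] [0.9936 0.1132 0.0001 0.0001] [-0.5149  0.325   0.0472]
[284.2193 213.9498] [ 265  180   38   64 1600] (np.float64(0.45097817811355595), np.float64(-0.1424099463101684), np.float64(187.6728285469531), np.float64(0.9770459081836327))
t [-0.0007  0.0002  0.1347] yaw -0.0 heading -77.0 q7 -1.108 T 22.825 tcp [ 0.4531 -0.1413  0.2247]
```

View pics/w8.png

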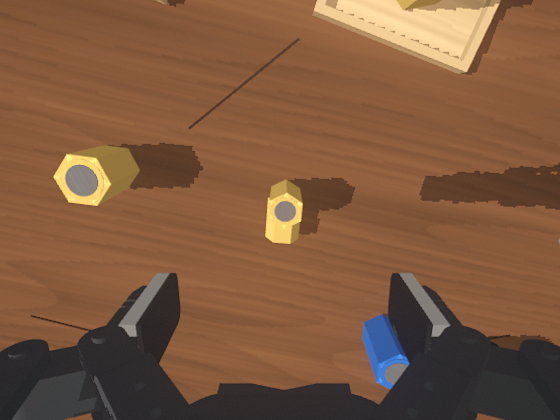

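The small elbow is at (285,211), lying leg towards the bottom. Coupling A is at (82,180) and the blue look-alike at (385,350), both clear.

```bash
python3 - <<'E'
from h import *
d=np.load('w8.npz');c=(d['K'],d['R'],d['t'])
print(tri(c,(285,211),cam('scene'),(248.5,193.5)))
E
python3 go.py .451 -.1423 .09 -82.3
```

```text
(array([ 0.4496, -0.1437,  0.0395]), np.float64(0.0020395366497277466))
t [-0.0023  0.0006  0.1347] yaw 5.3 heading -77.0 q7 -1.108 T 22.825 tcp [ 0.4531 -0.1413  0.2247]
```

>>> step_arm(rows=[[[-0.002,0.0006,0.02,5.3,1],[-0.002,0.0006,0.06,5.3,1],[-0.002,0.0006,0.095,5.3,1],[-0.002,0.0006,0.118,5.3,1],[-0.002,0.0006,0.13,5.3,1],[-0.002,0.0006,0.1342,5.3,1],[-0.002,0.0006,0.1342,5.3,1],[-0.002,0.0006,0.1342,5.3,0],[-0.002,0.0006,0.1342,5.3,-0.5],[-0.002,0.0006,0.1342,5.3,-1],[-0.002,0.0006,0.1342,5.3,-1],[-0.002,0.0006,0.1342,5.3,-1],[-0.002,0.0006,0.1342,5.3,-1],[-0.002,0.0006,0.1342,5.3,-1]]])

```text
time_s: 24.58
tcp_pos: [0.4513, -0.1425, 0.0906]
eef_rot: [0.998, 0.067, 0.0, -0.0]
force: [-0.5, 1.1, 6.6]
opening: 0.023
grasp_force: 58.6
```

>>> step_arm(rows=[[[0,0,-0.01,0,-1],[0,0,-0.03,0,-1],[0,0,-0.06,0,-1],[0,0,-0.09,0,-1],[0,0,-0.11,0,-1],[0,0,-0.125,0,-1],[0,0,-0.13,0,-1]]])

```text
time_s: 25.45
tcp_pos: [0.4512, -0.1425, 0.2208]
eef_rot: [0.998, 0.067, 0.001, -0.001]
force: [0.3, 0.9, -2.1]
opening: 0.0229
grasp_force: 59.2
```

```bash
python3 go.py .6294 .012 .22 -99
```

```text
t [ 0.1971 -0.1294  0.0013] yaw 16.6 heading -82.4 q7 -1.19 T 25.45 tcp [ 0.4512 -0.1425  0.2208]
```

>>> step_arm(rows=[[[0.015,-0.01,0,1,-1],[0.045,-0.03,0,4,-1],[0.085,-0.055,0,7,-1],[0.125,-0.08,0,10,-1],[0.16,-0.105,0,13,-1],[0.185,-0.122,0,16,-1],[0.197,-0.1294,0,16.6,-1],[0.197,-0.1294,0,16.6,-1],[0.197,-0.1294,0,16.6,-1],[0.197,-0.1294,0,16.6,-1]]])

```text
time_s: 26.7
tcp_pos: [0.6285, 0.0109, 0.2205]
eef_rot: [0.997, -0.079, 0.0, -0.0]
force: [-0.9, 0.5, -2.0]
opening: 0.023
grasp_force: 59.5
```

```bash
python3 look.py w9;python3 go.py .6294 .012 .0966 -99
```

```text
26.7 [0.6285 0.0109 0.2205] [ 0.9969 -0.0788  0.     -0.0003] [-0.9214  0.4579 -1.988 ]
t [ 0.0006 -0.0009  0.1239] yaw -0.0 heading -99.0 q7 -1.396 T 26.75 tcp [0.6286 0.0112 0.2205]
```

View pics/w9.png

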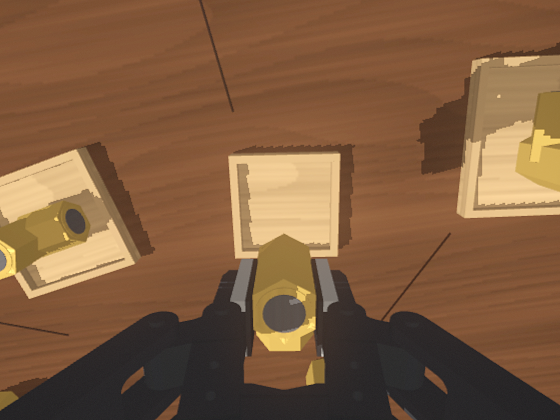

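The small tray lies below, with rim corners at (230,155), (340,153), (338,255) and (235,259).

Run:
```python
from h import *
d=np.load('w9.npz');c=(d['K'],d['R'],d['t'])
P=np.array([atz(c,p,.014) for p in((230,155),(340,153),(338,255),(235,259))])
a,b=P[:2];u=(b-a)/np.linalg.norm(b-a);n=np.array([u[1],-u[0],0]);n*=-np.sign(n[0])
C=(a+b)/2+.043*n;print(np.linalg.norm(b-a),np.linalg.norm(P[2]-P[1]),C,P.mean(0),np.degrees(np.arctan2(n[1],n[0])),'grip',C-.01*n)
```

```text
0.0845758360161632 0.08523160653651911 [0.6201 0.0106 0.014 ] [0.62   0.0108 0.014 ] 171.98737670637138 grip [0.63   0.0092 0.014 ]
```

>>> step_arm(rows=[[[0.0015,0.0015,0.03,0,-1],[0.0015,0.0015,0.06,0,-1],[0.0015,0.0015,0.09,0,-1],[0.0015,0.0015,0.108,0,-1],[0.0015,0.0015,0.116,0,-1],[0.0015,0.0015,0.12,0,-1],[0.0015,0.0015,0.121,0,-1],[0.0015,0.0015,0.122,0,-1],[0.0015,0.0015,0.122,0,-1]]])

```text
time_s: 27.88
tcp_pos: [0.6306, 0.0103, 0.0986]
eef_rot: [0.997, -0.078, 0.0, -0.0]
force: [0.0, -0.1, -2.3]
opening: 0.0231
grasp_force: 59.5
```

>>> step_arm(rows=[[[0,0,0.0005,0,-1],[0,0,0.001,0,-1],[0,0,0.0015,0,-1],[0,0,0.0015,0,-1],[0,0,0.0015,0,-1]]])

```text
time_s: 28.5
tcp_pos: [0.6304, 0.0102, 0.0968]
eef_rot: [0.997, -0.078, 0.0, 0.0]
force: [-0.2, -0.8, -2.5]
opening: 0.0232
grasp_force: 59.7
```

No contact yet, so I'll continue in small steps.

>>> step_arm(rows=[[[0,0,0.0003,0,-1],[0,0,0.0006,0,-1],[0,0,0.0006,0,-1],[0,0,0.0006,0,-1]]])

```text
time_s: 29.0
tcp_pos: [0.6304, 0.0102, 0.0967]
eef_rot: [0.997, -0.078, 0.0, -0.0]
force: [-3.5, 0.1, 6.5]
opening: 0.0229
grasp_force: 60.5
```

Contact. I'll release and retreat.

>>> step_arm(rows=[[[0,0,0,0,-0.6],[0,0,0,0,0],[0,0,0,0,0.5],[0,0,0,0,1],[0,0,0,0,1],[0,0,0,0,1],[0,0,-0.02,0,1],[0,0,-0.05,0,1],[0,0,-0.09,0,1],[0,0,-0.12,0,1],[0,0,-0.14,0,1],[0,0,-0.14,0,1],[0,0,-0.14,0,1]]])

```text
time_s: 30.62
tcp_pos: [0.63, 0.0105, 0.2353]
eef_rot: [0.997, -0.078, -0.001, -0.0]
force: [0.2, -0.6, -0.6]
opening: 0.0852
grasp_force: 0.0
```

```bash
python3 look.py w10
python3 - <<'E'
from fit import *
d=np.load('w10.npz');c=(d['K'],d['R'],d['t']);im=cv2.imread('pics/w10.png')
s=proj(c,[.62,.0108,.025])[0];m,st=brass(im,s,0);print(s,st,fit(c,'s',m,(.63,.01),.006))
cv2.imwrite('pics/final.png',np.hstack([cv2.resize(im,(400,300)),cv2.resize(read_camera('scene'),(400,300))]))
E
```

```text
30.625 [0.63   0.0105 0.2353] [ 0.9969 -0.0781 -0.0006 -0.    ] [ 0.2222 -0.5654 -0.5698]
[285.2282 207.8952] [ 267  175   35   64 1554] (np.float64(0.6302063102364793), np.float64(0.01003531311521063), np.float64(170.68654777593747), np.float64(0.9782721158820487))
```

View pics/final.png

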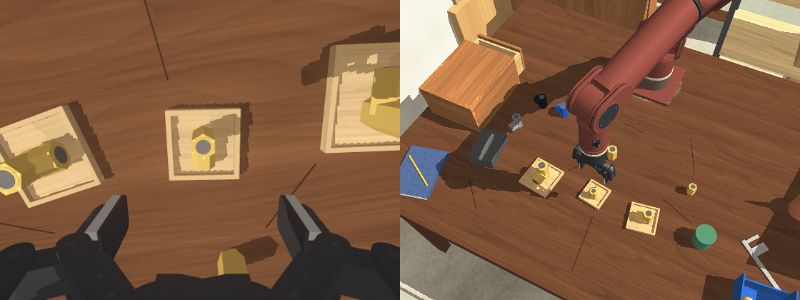

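All three elbows stand upright inside their trays: small at (203,147) in the left half, and large, small and medium at (542,172), (592,192) and (645,214) in the right half. The bystanders look untouched and the gripper is clear, so I'm handing in.

```bash
python3 -c "
from workcell import order
print(order.job_done())"
```

```text
the job is handed in; nothing more can be done
None
```

The large, medium and small brass elbows each stand upright and roughly centred in the tray of their size, placed in that order by about 31 s; the couplings, gauge and tin were left alone, and the job is handed in.

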